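Tighten the flour mill's cover in cross order and close its guard

TASK

Screw down the cover plate of the flour mill: turn its four wing nuts clockwise until each is tight (about half a turn), one after the other and in cross order - any one first, then the one diagonally opposite, then the other two - so that the plate seats evenly and flush. Then fold the wire guard all the way down over the nuts, let go, and leave the mug, salt shaker, tin and lemon where they are.

Things in the scene. Friction and masses are not known exactly. Their poses are not given: they have to be found in the camera images.
- mill: A white counter-top flour mill fixed to the worktop; origin in the middle of its underside, x about to the robot's left, y towards the robot, z up. Its square head, 205 x 205 mm, slopes down to the robot's right; a steel funnel (top 260 mm above the worktop) stands left of it. Four posts 54 mm high stand on the head near its corners (seat x = -95 and 73, y = +-94 mm).
- seat (a point): Centre of the head's flat face, 100 mm above the worktop, tilted 30 degrees from level: x points up the slope (about to the robot's left), y level along the face towards the robot, z straight out of the face (up and to the right). The cover plate is held over this face by four studs at x, y = +-50 mm.
- cover_plate: Plain aluminium cover plate, 165 x 165 x 8 mm, with a round boss in the middle (19 mm high over all); origin in the middle of its underside, axes like the seat's. Springs hold it 5 mm off the face at the start; each nut presses its own corner down, and with all four tight it lies flush, its z in the seat's frame 0.
- nut_upper_near (a joint): Turn of a plain brass wing nut, the upper near one (high side, near the robot), in rad. It grows clockwise seen from outside the face (tightening). It starts at 0.2 to 0.7 and meets a hard stop, tight, at 3.14: about half a turn. Stiff thread (0.12 N m): it stays where it is left; it sinks 7 mm in half a turn.
- nut_upper_near_wing (a point): Middle of the top of the wing bar of that wing nut. x points along the wing bar (64 mm long), y across its flat sides (14 mm thick), z outwards along the stud. The bar is 22 mm high below this point, and under it is a round hub 31 mm across and 10 mm high, standing on the plate. Nut axes stand 100 mm apart on a square.
- nut_lower_far (a joint): Turn of a plain brass wing nut, the lower far one (low side, away from the robot), in rad. It grows clockwise seen from outside the face (tightening). It starts at 0.2 to 0.7 and meets a hard stop, tight, at 3.14: about half a turn. Stiff thread (0.12 N m): it stays where it is left; it sinks 7 mm in half a turn.
- nut_lower_far_wing (a point): Middle of the top of the wing bar of that wing nut. x points along the wing bar (64 mm long), y across its flat sides (14 mm thick), z outwards along the stud. The bar is 22 mm high below this point, and under it is a round hub 31 mm across and 10 mm high, standing on the plate. Nut axes stand 100 mm apart on a square.
- nut_upper_far (a joint): Turn of a plain brass wing nut, the upper far one (high side, away from the robot), in rad. It grows clockwise seen from outside the face (tightening). It starts at 0.2 to 0.7 and meets a hard stop, tight, at 3.14: about half a turn. Stiff thread (0.12 N m): it stays where it is left; it sinks 7 mm in half a turn.
- nut_upper_far_wing (a point): Middle of the top of the wing bar of that wing nut. x points along the wing bar (64 mm long), y across its flat sides (14 mm thick), z outwards along the stud. The bar is 22 mm high below this point, and under it is a round hub 31 mm across and 10 mm high, standing on the plate. Nut axes stand 100 mm apart on a square.
- nut_lower_near (a joint): Turn of a plain brass wing nut, the lower near one (low side, near the robot), in rad. It grows clockwise seen from outside the face (tightening). It starts at 0.2 to 0.7 and meets a hard stop, tight, at 3.14: about half a turn. Stiff thread (0.12 N m): it stays where it is left; it sinks 7 mm in half a turn.
- nut_lower_near_wing (a point): Middle of the top of the wing bar of that wing nut. x points along the wing bar (64 mm long), y across its flat sides (14 mm thick), z outwards along the stud. The bar is 22 mm high below this point, and under it is a round hub 31 mm across and 10 mm high, standing on the plate. Nut axes stand 100 mm apart on a square.
- guard (a joint): Angle of the wire guard in rad: a flat steel wire frame, 192 x 168 mm, hinged along the head's lower (right) edge; 0 is folded down flat over the nuts, resting on the posts. It starts open, 2.1 to 2.4, sticking out to the right of the mill. Stiff hinge (0.3 N m): it stays where it is left; push it up and over to the left from its outer (right) side, then down.
- guard_bar (a point): Middle of the guard's free edge, a round bar 12 mm thick and 192 mm long, parallel to the seat's y axis.
- guard_pivot (a point): Middle of the guard's hinge line, 60 mm above the face at seat x = -95 mm; the line runs along the seat's y axis. The guard bar swings 168 mm from it: at guard angle a the bar lies at x = 168 cos a, z = 168 sin a (mm, seat axes) from this point.
- white_mug: A plain white mug, 79 x 109 x 89 mm, standing on the worktop beside the mill, to be left alone; origin in the middle of its underside.
- salt: A salt shaker, 44 mm across, 90 mm tall, standing on the worktop beside the mill, to be left alone; origin in the middle of its underside.
- tall_tin: A closed food tin, 57 mm across, 72 mm tall, standing on the worktop beside the mill, to be left alone; origin in the middle of its underside.
- lemon: A lemon, about 72 x 57 x 58 mm, standing on the worktop beside the mill, to be left alone; origin in the middle of its underside.
Not all that is in view belongs to the job. Of the things that look like the cover_plate, the larger one is meant.

How it is judged:
By the outcome, as a careful person would: the job done as asked, in the order asked, and still so for the second after the job is handed in, with the robot touching nothing.
It also fails if it takes over 72 s, if anything falls off the work surface, if the arm or the gripper's body presses on something with over 40 N, if the wrist force passes 120 N, or if a joint passes its speed limit or range.

ROBOT

A 7-joint arm with a two-finger parallel gripper is mounted at the origin on a cart in front of the work surface, level with it; the furniture and walls round the work are solid. World frame = base frame: x ahead of the robot, y to its left, z up, the work surface at z = 0. Lengths are in mm, angles in rad, forces in N, time in s.
With the tool pointing down it reaches from about 425 to 825 mm from the base axis. Payload 3.6 kg.
Tool frame: the origin (TCP) lies midway between the tips of the shut fingers; the grasp point (between the pads) lies 19 mm behind it (manip.tcp_to_grasp is the distance from the TCP to the grasp point, in mm); z points along the fingers, y is the line along which they close (so a half turn about z gives the same grasp; the last joint's range is limited). The gripper opens to 85 mm and grips with 20 to 120 N. Pads are 22 mm wide; open, the fingers measure 114 mm over their backs; the gripper's body (76 mm by 85 mm) begins 54 mm behind the grasp point. The pads swing forward as they close: fully open they stand 13 mm farther back than shut.
Start: joints at [-1.232, 0.615, -0.013, 1.423, 0.008, 1.103, -0.04], TCP at [231.861, 607.209, 231.297] pointing down, gripper open.
Joint ranges: [-3.12, 3.12], [-0.3, 2.06], [-1.34, 1.32], [0.26, 2.42], [-1.36, 4.5], [0.01, 1.98], [-2.84, 2.84]. Speed limits (rad/s): [2.79, 2.79, 3.14, 3.14, 3.14, 3.14, 3.14].

INTERFACE

Orientations are given as a unit quaternion [w, x, y, z].
In Python, from station import read_state, eyes, job, find_in, masks_of, place_of, manip gives the robot as it stands.
- The arm moves only by the tool step_arm, never from a script. Its argument "plan" is a list of rows, each a list of 7 numbers: the shift along the tool's x, y, z in mm, then the turn, a rotation vector about the tool's x, y, z in degrees, then the finger opening in mm, from 0 to 85.4. In form: [[dx, dy, dz, rx, ry, rz, claw], ...]. A call has exactly 8 rows; each row is the pose to reach, as a shift and turn from the pose commanded when the call began, along the tool's axes at that moment; what a row does not reach only later rows make up. A row lasts 1/12 s, in which the tool goes at most 41.7 mm and 7.16 degrees, less where a joint would pass 70% of its speed; a pose out of reach is approached as far as the arm can. A call with a gripper value outside its range is refused whole. The fingers move at their own pace and stop on an object; the grip force is fixed at half the most. Time passes only in rows, so rows that repeat a pose let the fingers close, or fill a call up. It gives the time, the measured TCP pose, the force, the opening and the grip force at its end, in the units of the state.
- read_state(): the state, without advancing time (a new reading comes with each control period).
- eyes.grab_frame(name): name is "scene" or "top" or "wrist"; returns a dict with "image" (420x560x3 uint8, red, green, blue), "range_z" (420x560 float32, mm along the optical axis (not along the pixel's ray), 0 where there is no reading), "vfov" (degrees; the focal length in pixels is half the picture's height over the tangent of half this angle, whatever the lens; pixels are square), "cx", "cy" (the principal point, pixels), "rvec" (rotation vector, rad) and "tvec" (3), from world to camera coordinates, as OpenCV has them. Camera axes: x right, y down, z forward; pixel columns grow to the right and rows downward; lengths in mm; the calibration is good to about 2 mm. The wrist camera is an equidistant fisheye: a pixel r from the principal point sees the ray r / f radians off the axis. A picture is of the moment at which its call begins.
- job.job_done(): hands the job in; it is judged then, once.
Trained networks look in the newest picture that a camera, given by its name, has taken for a name from the list of things; names that differ only in an ending like _2 or _b are one class to them, and where a whole thing is asked for, a point or a joint stands for the part that bears it (a point fixed in the world has none). Each returns a list of dicts, best first, with "conf" (0 to 1); they miss things now and then, are a little off and sometimes report something else, mostly with a low value. They report only what shows in the picture. A call takes as long as a camera call. They do not tell look-alikes from the thing itself.
- find_in(name, camera): "position" ([x, y, z] in mm, in world coordinates, good to about 4 mm: the middle of the surface that is visible of it).
- masks_of(name, camera): "mask" (420x560 bool, what is visible of it).
- place_of(name, camera): "position" ([x, y, z] in mm, in world coordinates, good to about 4 mm: a listed point, or the origin of a listed thing).
The state is a dict: "clock": time; "q": joint angles; "dq": joint speeds; "tau": joint torques, N m; "eef_pos": TCP position; "orientation": TCP orientation; "force": force on the tool from outside, world axes, zero at the start; "ft_torque": the same for the moment, N m; "width": finger opening in mm; "grip_force": force on a finger pad.
Only numpy, scipy, OpenCV 4.12 (cv2) and the standard library are available. Lean on these libraries where they do the work, as an engineer would, in place of code of your own. Each camera call takes 0.05 s, during which the arm holds its last target. There are 200 camera calls.

## Working session

There is one attempt and no reset: what is moved stays moved. The work goes in short steps, Python scripts to look and compute and a tool call to move; the robot and the scene stay as the last step left them, time stands still between calls to the robot, and variables do not carry over. Pictures are saved under pics/ and viewed, at most 10 in all, crops included, and the job is handed in when it is done.

Besides the shell and the picture viewer there is one more tool, called after "Call:" in YAML: its name, and indented under it one key for each argument. step_arm: Moves the arm, as the interface text tells. Its arguments: {"type":"object","properties":{"plan":{"type":"array","items":{"type":"array","items":{"type":"number"}}}},"required":["plan"]}

```bash
mkdir -p pics; ls; cat > h.py <<'E'
import numpy as np, cv2
from scipy.spatial.transform import Rotation as R
from station import read_state, eyes, job, find_in, masks_of, place_of, manip
np.set_printoptions(precision=3,suppress=True)
def Rq(q): return R.from_quat([q[1],q[2],q[3],q[0]])
E
python3 - <<'E'
from h import *
s=read_state(); print(s['clock'],s['eef_pos'],Rq(s['orientation']).as_matrix(),s['force'],s['width'])
for c in ('scene','top'):
    f=eyes.grab_frame(c); cv2.imwrite(f'pics/{c}0.png',f['image'][:,:,::-1])
    print(c,f['tvec'],f['rvec'],f['vfov'])
    for n in ['mill','seat','cover_plate','nut_upper_near_wing','nut_lower_far_wing','nut_upper_far_wing','nut_lower_near_wing','guard_bar','guard_pivot','white_mug','salt','tall_tin','lemon']:
        print(n,[(np.round(d['position']),round(d['conf'],2)) for d in place_of(n,c)[:4]])
E
```

```text
pics
0.0 [231.6   606.5   230.117] [[-0.934  0.357 -0.001]
 [ 0.357  0.934 -0.002]
 [-0.    -0.003 -1.   ]] [-0.169  0.322  0.336] 85.52298820421764
scene [-459.086  284.786 1422.516] [ 2.2   -0.571  0.3  ] 47.80729911895976
mill [(array([483., 103.,  -1.]), 0.97)]
seat [(array([487., 104.,  99.]), 0.96)]
cover_plate [(array([ 388., -198.,    0.]), 0.73), (array([482., 100., 104.]), 0.63)]
nut_upper_near_wing [(array([440., 125., 165.]), 0.47), (array([425.,  45., 113.]), 0.41)]
nut_lower_far_wing [(array([528.,  26., 118.]), 0.68)]
nut_upper_far_wing [(array([538., 115., 164.]), 0.62), (array([ 445., -160.,  182.]), 0.33)]
nut_lower_near_wing [(array([422.,  42., 116.]), 0.54)]
guard_bar [(array([ 445., -160.,  185.]), 0.9)]
guard_pivot [(array([467.,  -8., 101.]), 0.68)]
white_mug [(array([ 504., -462.,   -2.]), 0.88)]
salt [(array([ 653., -369.,   -0.]), 0.88)]
tall_tin [(array([544., 436.,  -2.]), 0.74)]
lemon [(array([468., 512.,   1.]), 0.56)]
top [  41.35   536.143 1346.543] [ 2.128 -2.191  0.137] 54.94500134034807
mill [(array([480., 104.,  -3.]), 0.7)]
seat [(array([485., 105., 101.]), 0.55)]
cover_plate [(array([487.,  94., 102.]), 0.98), (array([ 391., -198.,   -2.]), 0.64)]
nut_upper_near_wing [(array([432., 129., 160.]), 0.48)]
nut_lower_far_wing [(array([ 645., -370.,   -4.]), 0.68), (array([524.,  28., 115.]), 0.43)]
nut_upper_far_wing []
nut_lower_near_wing [(array([424.,  43., 111.]), 0.44), (array([483., 103.,  99.]), 0.18)]
guard_bar [(array([ 446., -154.,  182.]), 0.58), (array([527.,  30., 110.]), 0.54)]
guard_pivot [(array([468., -10., 105.]), 0.63)]
white_mug [(array([ 498., -456.,    2.]), 0.97)]
salt [(array([ 647., -372.,   -2.]), 0.46)]
tall_tin [(array([546., 434.,  -0.]), 0.77), (array([486., 103., 101.]), 0.44)]
lemon [(array([ 444., -155.,  183.]), 0.66), (array([469., 512.,   0.]), 0.54)]
```

View pics/scene0.png

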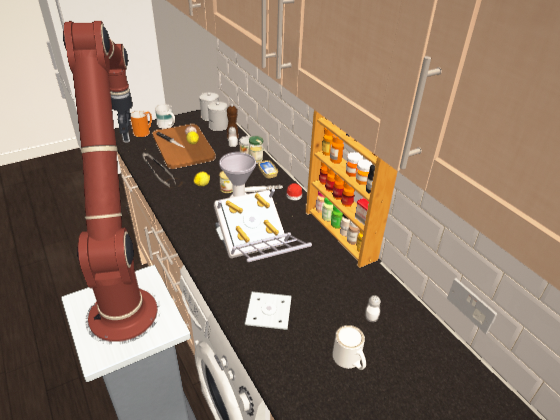

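View pics/top0.png

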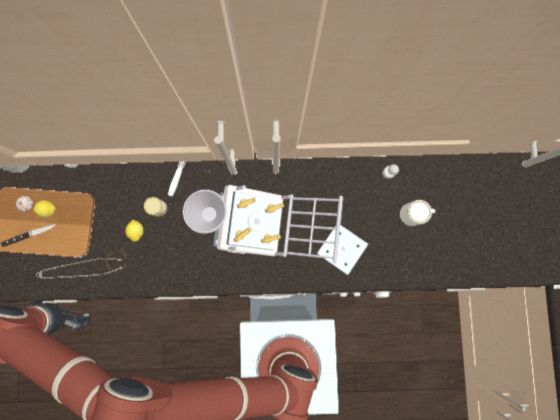

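The scene view shows the mill (250,222) with four gold wing nuts, the open guard to its right (270,248), and a smaller look-alike plate at (268,310). The top view agrees: nuts are near (246,203), (274,209), (242,235) and (271,239). Next I'll measure the bar angles.

```bash
cat >> h.py <<'E'
def cloud(f):
    h,w=f['range_z'].shape; fl=h/2/np.tan(np.radians(f['vfov'])/2)
    v,u=np.mgrid[:h,:w]; z=f['range_z']
    x=(u-f['cx'])/fl; y=(v-f['cy'])/fl
    P=np.stack([x*z,y*z,z],-1)
    Rm=cv2.Rodrigues(np.array(f['rvec'],float))[0]
    return (P-np.ravel(f['tvec']))@Rm, z>0
def gold(im):
    hsv=cv2.cvtColor(im,cv2.COLOR_RGB2HSV)
    return (hsv[...,0]>12)&(hsv[...,0]<32)&(hsv[...,1]>110)&(hsv[...,2]>80)
E
python3 - <<'E'
from h import *
c0=np.array([486,103.5,100])
for c in ('scene','top'):
    f=eyes.grab_frame(c); P,ok=cloud(f); im=f['image']
    d=np.linalg.norm(P-c0,axis=2)
    # plate plane: white pts close
    hsv=cv2.cvtColor(im,cv2.COLOR_RGB2HSV)
    m=ok&(d<75)&(hsv[...,1]<40)&(hsv[...,2]>150)
    Q=P[m]
    for _ in range(4):
        mu=Q.mean(0); n=np.linalg.svd(Q-mu)[2][2]; n*=np.sign(n[2]); Q=P[m]; Q=Q[abs((Q-mu)@n)<5]
    print(c,'plane n',n,'tilt',np.degrees(np.arccos(n[2])),'off of c0',(mu-c0)@n,len(Q))
    g=ok&gold(im)&(d<130)
    k,lab,st,ce=cv2.connectedComponentsWithStats(g.astype(np.uint8))
    cs=[]
    for i in range(1,k):
        if st[i,4]<15: continue
        A=P[lab==i]; hh=(A-c0)@n; top=A[hh>hh.max()-14]
        cs.append((A.mean(0)))
        ez=n; ex=np.array([.15,.988,0]); ex-=ex@ez*ez; ex/=np.linalg.norm(ex); ey=np.cross(ez,ex)
        B=np.c_[(A-c0)@ex,(A-c0)@ey].astype(np.float32)
        _,_,v=np.linalg.svd(B-B.mean(0)); 
        Bp=(B-B.mean(0))@v.T
        print(ce[i],st[i,4],'w',A.mean(0),'seat',B.mean(0),hh.min(),hh.max(),'ang',np.degrees(np.arctan2(v[0,1],v[0,0]))%180,np.ptp(Bp,axis=0))
E
```

```text
scene plane n [-0.064 -0.492  0.868] tilt 29.753826001137018 off of c0 13.759456837710125 792
[261.408 201.068] 103 w [530.963 113.724 156.37 ] seat [ 42.862 -42.227] 18.200496818895452 58.96173090446519 ang 30.737152 [58.781 22.104]
[233.324 207.213] 108 w [432.167 127.602 156.599] seat [41.41  57.527] 19.925397955416177 54.54309982953133 ang 44.04654 [61.547 22.481]
[270.106 227.673] 104 w [518.125  28.586 106.711] seat [-56.529 -42.921] 13.675573291169515 58.20521674840919 ang 28.271515 [60.452 19.509]
[241.602 234.223] 103 w [419.519  43.103 107.39 ] seat [-57.185  56.748] 16.263917372349724 55.84727998128458 ang 21.927078 [59.554 19.742]
top plane n [-0.074 -0.497  0.864] tilt 30.174578652392707 off of c0 15.687228451947078 972
[245.178 202.575] 73 w [536.847 119.645 165.633] seat [ 53.421 -47.753] 23.05216029960841 58.08039222692991 ang 29.266676 [55.266 20.856]
[273.329 207.548] 73 w [524.84   33.169 116.404] seat [-46.792 -48.933] 23.404230441575933 55.4570252684092 ang 26.848145 [60.464 22.273]
[241.345 234.321] 84 w [439.277 133.401 165.367] seat [52.312 50.776] 22.923259562149628 55.70772154728587 ang 41.193466 [55.144 16.121]
[269.917 238.208] 72 w [427.123  46.864 115.034] seat [-48.527  49.731] 20.969523226849756 56.82035701612619 ang 19.74518 [61.056 21.362]
```

```bash
cat >> h.py <<'E'
S=np.array([486,104.5,100.])
def seatR(yaw=8.2,tilt=30):
    y=np.radians(yaw); t=np.radians(tilt)
    hx=np.array([np.sin(y),np.cos(y),0]); z=np.array([0,0,1.])
    ex=hx*np.cos(t)+z*np.sin(t); ez=-hx*np.sin(t)+z*np.cos(t)
    return np.c_[ex,np.cross(ez,ex),ez]
RS=seatR()
def pose():
    s=read_state(); return np.array(s['eef_pos']),Rq(s['orientation']).as_matrix(),s
def toolR(a,tilt=0):  # tool x at seat angle a (deg), tool z = -seat z
    a=np.radians(a); x=np.array([np.cos(a),np.sin(a),0]); z=np.array([0,0,-1.])
    return RS@np.c_[x,np.cross(z,x),z]
def delta(p,Rm,frm=None):
    p0,R0,s=pose()
    if frm: p0,R0=frm
    d=R0.T@(np.asarray(p)-p0); r=np.degrees(R.from_matrix(R0.T@Rm).as_rotvec())
    print('shift',d.round(1),'rot',r.round(1),'dist',np.linalg.norm(d).round(1),np.linalg.norm(r).round(1))
def seat(p): return S+RS@np.asarray(p,float)
def inseat():
    p,Rm,s=pose(); l=RS.T@(p-S); x=RS.T@Rm[:,0]; z=RS.T@Rm[:,2]
    print('t',s['clock'],'seat',l,'ang',np.degrees(np.arctan2(x[1],x[0])),'z',z,'F',np.round(s['force'],1),'T',np.round(s['ft_torque'],2),'w',s['width'],'q7',s['q'][6])
E
python3 - <<'E'
from h import *
print(RS)
p,Rm,s=pose()
w1=np.array([380,330,370.]); w2=seat([50,50,150]); 
half=R.from_matrix(Rm)*R.from_rotvec(0.4*R.from_matrix(Rm.T@toolR(42)).as_rotvec()); 
print(w2); delta(w1,half.as_matrix()); delta(w2,toolR(42)); 
delta(w2,toolR(42),(w1,half.as_matrix()))
delta(seat([50,50,85]),toolR(42),(w2,toolR(42)))
E
```

```text
[[ 0.124 -0.99  -0.071]
 [ 0.857  0.143 -0.495]
 [ 0.5    0.     0.866]]
[431.99   80.257 254.904]
shift [-237.3 -206.1 -138.7] rot [-10.5   6.2  13.8] dist 343.6 18.4
shift [-375.  -420.9  -23.6] rot [-26.3  15.4  34.5] dist 564.2 46.0
shift [-196.3 -190.4   59.5] rot [-15.8   9.2  20.7] dist 279.9 27.6
shift [-0. -0. 65.] rot [0. 0. 0.] dist 65.0 0.0
```

Call:
step_arm:
  plan:
    - [-29,-25,-25,-1,1,2,50]
    - [-59,-50,-50,-2.5,1.5,3.5,50]
    - [-89,-76,-70,-4,2.5,5,50]
    - [-119,-101,-85,-5.5,3.5,7,50]
    - [-149,-127,-100,-7,4.5,9,50]
    - [-178,-153,-115,-8.5,5,11,50]
    - [-208,-180,-128,-10,6,12.5,50]
    - [-237,-206,-138,-10.5,6,14,50]

```text
clock: 2.17
eef_pos: [375.7, 337.5, 367.7]
orientation: [-0.034, 0.3, 0.948, 0.1]
force: [1.3, -0.4, -0.1]
width: 50.1
grip_force: 0.0
```

Call:
step_arm:
  plan:
    - [-27,-26,8,-2,1,3,50]
    - [-54,-52,16,-4,2.5,5.5,50]
    - [-81,-79,24,-6.5,4,8.5,50]
    - [-108,-105,33,-9,5,11.5,50]
    - [-135,-131,41,-11,6.5,14.5,50]
    - [-162,-157,50,-13.5,8,17.5,50]
    - [-185,-180,56,-16,9,20.5,50]
    - [-196,-190,60,-16,9,20.7,50]

```text
clock: 2.83
eef_pos: [425.8, 84.4, 249.3]
orientation: [-0.083, 0.463, 0.848, 0.244]
force: [-0.7, 0.5, -0.4]
width: 50.2
grip_force: 0.0
```

```bash
python3 - <<'E'
from h import *
inseat()
delta(seat([50,50,95]),toolR(42))
f=eyes.grab_frame('wrist'); cv2.imwrite('pics/w1.png',f['image'][:,:,::-1]); print(f['vfov'],f['cx'],f['cy'])
for n in ['nut_upper_near_wing','nut_lower_far_wing','nut_upper_far_wing','nut_lower_near_wing','seat']:
    print(n,[(RS.T@(np.array(d['position'])-S),round(d['conf'],2)) for d in place_of(n,'wrist')[:4]])
E
```

```text
t 2.8333 seat [ 49.97   56.756 143.569] ang 41.21862039192529 z [-0.003 -0.014 -1.   ] F [-0.7  0.5 -0.4] T [-0.5   0.12  0.01] w 50.230153248369064 q7 1.2582685289208173
shift [-3.9  4.7 48.7] rot [ 0.5  0.7 -0.8] dist 49.0 1.1
65.70646984690485 277.9527787462052 211.92032629974452
nut_upper_near_wing [(array([45.368, 51.438, 50.364]), 0.72)]
nut_lower_far_wing [(array([-55.69 , -47.336,  45.894]), 0.94)]
nut_upper_far_wing [(array([ 46.35 , -49.281,  49.104]), 0.68)]
nut_lower_near_wing []
seat [(array([44.634, 51.509, 49.517]), 0.62)]
```

View pics/w1.png

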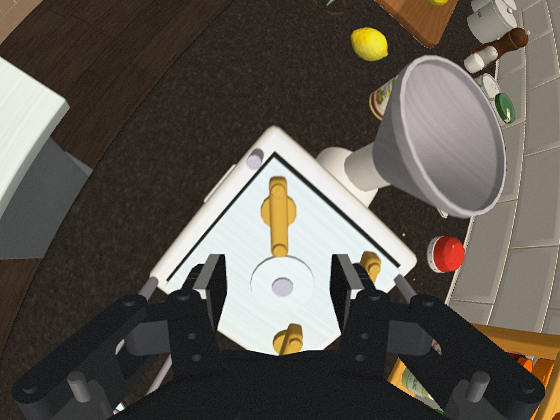

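The wrist picture shows the upper near nut at (279,213), its bar vertical between the fingers and so aligned with tool x. The two far nuts show at (370,268) and (290,340). I'll measure the near one precisely from the depth.

```bash
cat >> h.py <<'E'
def wcloud(f):
    h,w=f['range_z'].shape; fl=h/2/np.tan(np.radians(f['vfov'])/2)
    v,u=np.mgrid[:h,:w].astype(float); z=f['range_z']
    dx=u-f['cx']; dy=v-f['cy']; r=np.hypot(dx,dy)+1e-9; th=r/fl
    P=np.stack([np.tan(th)*dx/r*z,np.tan(th)*dy/r*z,z],-1)
    Rm=cv2.Rodrigues(np.array(f['rvec'],float))[0]
    return (P-np.ravel(f['tvec']))@Rm, (z>0)&(th<1.2)
def nuts():
    f=eyes.grab_frame('wrist'); P,ok=wcloud(f); Q=(P-S)@RS
    g=ok&gold(f['image'])&(np.linalg.norm(P-S,axis=2)<140)
    k,lab,st,ce=cv2.connectedComponentsWithStats(g.astype(np.uint8))
    for i in range(1,k):
        if st[i,4]<60: continue
        A=Q[lab==i]; zt=np.percentile(A[:,2],80); T=A[abs(A[:,2]-zt)<5]
        rc=cv2.minAreaRect(T[:,:2].astype(np.float32)); v=np.linalg.svd(T[:,:2]-T[:,:2].mean(0),full_matrices=False)[2][0]
        print('px',ce[i].round(),st[i,4],'ctr',np.round(rc[0],1),'size',np.round(rc[1],1),'mean',T.mean(0),'ztop',zt,'ang',np.degrees(np.arctan2(v[1],v[0]))%180)
    return f,Q,ok
E
python3 - <<'E'
from h import *
f,Q,ok=nuts()
hsv=cv2.cvtColor(f['image'],cv2.COLOR_RGB2HSV)
m=ok&(hsv[...,1]<50)&(hsv[...,2]>150)&(abs(Q[...,2]-14)<10)&(abs(Q[...,0])<75)&(abs(Q[...,1])<75)
A=Q[m]; c=np.linalg.lstsq(np.c_[A[:,:2],np.ones(len(A))],A[:,2],rcond=None)[0]; print('plate z=',c,len(A))
E
```

```text
px [273. 223.] 1723 ctr [47.2 52. ] size [62.7 13.3] mean [48.729 53.024 47.231] ztop 47.82681298949645 ang 42.786423221242956
px [368. 269.] 154 ctr [ 72.8 -35.7] size [11.1  6.1] mean [ 72.275 -35.182  47.234] ztop 47.86297144736741 ang 79.88621144344776
px [282. 344.] 533 ctr [-32.7 -35.2] size [13.2 19.5] mean [-30.693 -34.833  46.791] ztop 46.663599415826965 ang 173.59386641894486
plate z= [-0.008 -0.003 15.429] 13922
```

```bash
python3 - <<'E'
from h import *
inseat(); delta(seat([47.5,52,29]),toolR(42.8))
E
```

```text
t 3.1833 seat [ 58.165  57.89  141.842] ang 42.133295753661244 z [ 0.    -0.009 -1.   ] F [-0.1 -0.2 -0.4] T [-0.54  0.07 -0.  ] w 49.86464506075509 q7 1.2531035844390264
shift [-11.2  -3.5 112.9] rot [ 0.4  0.3 -0.7] dist 113.5 0.8
```

Call:
step_arm:
  plan:
    - [-6,-2,20,0,0,-0.5,50]
    - [-11,-3.5,45,0.4,0.3,-0.7,50]
    - [-11,-3.5,65,0.4,0.3,-0.7,50]
    - [-11,-3.5,82,0.4,0.3,-0.7,50]
    - [-11,-3.5,90,0.4,0.3,-0.7,50]
    - [-11,-3.5,90,0.4,0.3,-0.7,50]
    - [-11,-3.5,90,0.4,0.3,-0.7,50]
    - [-11,-3.5,90,0.4,0.3,-0.7,50]

```text
clock: 3.85
eef_pos: [437.1, 125.2, 168.9]
orientation: [-0.085, 0.45, 0.855, 0.244]
force: [-0.1, -0.2, -0.1]
width: 49.9
grip_force: 0.0
```

```bash
python3 - <<'E'
from h import *
inseat(); nuts(); inseat(); delta(seat([47.5,52,29]),toolR(42.8))
E
```

```text
t 3.85 seat [46.18  51.362 52.922] ang 42.66947329389583 z [-0.001 -0.002 -1.   ] F [-0.1 -0.2 -0.1] T [-0.51  0.07  0.03] w 49.882520628640634 q7 1.449330360718795
px [278. 251.] 3920 ctr [47.  51.5] size [63.1 13.6] mean [49.257 53.569 47.282] ztop 47.795078151721384 ang 42.69854850208111
px [164. 370.] 401 ctr [-61.5  49.8] size [37.9 10.5] mean [-61.21   50.802  46.311] ztop 46.96611229566755 ang 20.727123581944312
px [391. 365.] 347 ctr [ 40.  -54.1] size [25.9 11.8] mean [ 40.266 -52.016  46.597] ztop 47.23008500856801 ang 47.065303511278586
t 3.9 seat [46.034 51.268 53.079] ang 42.65292643820181 z [-0.002 -0.003 -1.   ] F [-0.2 -0.1  0.5] T [-0.55  0.08 -0.03] w 49.8553868454314 q7 1.4494857857181527
shift [ 1.6  0.4 24.1] rot [ 0.1  0.2 -0.1] dist 24.1 0.2
```

Call:
step_arm:
  plan:
    - [1,0.4,10,0,0,0,50]
    - [1,0.4,20,0,0,0,50]
    - [1,0.4,23,0,0,0,45]
    - [1,0.4,23,0,0,0,5]
    - [1,0.4,23,0,0,0,5]
    - [1,0.4,23,0,0,0,5]
    - [1,0.4,23,0,0,0,5]
    - [1,0.4,23,0,0,0,5]

```text
clock: 4.57
eef_pos: [438.3, 137.1, 149.2]
orientation: [-0.086, 0.451, 0.854, 0.244]
force: [-1.0, -2.5, 5.1]
width: 12.3
grip_force: 61.4
```

Call:
step_arm:
  plan:
    - [0,0,0.3,0,0,7,5]
    - [0,0,0.5,0,0,14,5]
    - [0,0,0.8,0,0,21,5]
    - [0,0,1.1,0,0,28,5]
    - [0,0,1.4,0,0,35,5]
    - [0,0,1.6,0,0,42,5]
    - [0,0,1.9,0,0,49,5]
    - [0,0,2.2,0,0,56,5]

```text
clock: 5.23
eef_pos: [438.5, 138.1, 147.5]
orientation: [-0.19, 0.801, 0.541, 0.174]
force: [-1.7, -2.5, 6.2]
width: 12.6
grip_force: 61.8
```

```bash
python3 - <<'E'
from h import *
inseat()
E
```

```text
t 5.2333 seat [46.689 51.771 27.846] ang -13.680719708275454 z [-0.001 -0.002 -1.   ] F [-1.7 -2.5  6.2] T [-0.52  0.21  0.25] w 12.560954653390905 q7 0.6021987369871057
```

Call:
step_arm:
  plan:
    - [0,0,0.3,0,0,7,5]
    - [0,0,0.5,0,0,14,5]
    - [0,0,0.8,0,0,21,5]
    - [0,0,1.1,0,0,28,5]
    - [0,0,1.4,0,0,35,5]
    - [0,0,1.6,0,0,42,5]
    - [0,0,1.9,0,0,49,5]
    - [0,0,2.2,0,0,56,5]

```text
clock: 5.9
eef_pos: [438.8, 139.1, 145.7]
orientation: [-0.25, 0.961, 0.102, 0.065]
force: [-1.4, -2.9, 7.5]
width: 12.5
grip_force: 61.9
```

Call:
step_arm:
  plan:
    - [0,0,0.3,0,0,7,5]
    - [0,0,0.5,0,0,14,5]
    - [0,0,0.8,0,0,21,5]
    - [0,0,1.1,0,0,28,5]
    - [0,0,1.4,0,0,35,5]
    - [0,0,1.6,0,0,41,5]
    - [0,0,1.8,0,0,46,5]
    - [0,0,1.9,0,0,49,5]

```text
clock: 6.57
eef_pos: [438.8, 139.7, 144.5]
orientation: [-0.255, 0.917, -0.305, -0.044]
force: [-3.0, -4.7, 11.3]
width: 12.9
grip_force: 62.9
```

```bash
python3 - <<'E'
from h import *
inseat()
E
```

```text
t 6.5667 seat [46.607 51.697 24.457] ang -118.51185763512466 z [-0.001 -0.003 -1.   ] F [-3.  -4.7 11.3] T [-0.33  0.17  0.69] w 12.88227797863361 q7 -1.1125933315515077
```

Call:
step_arm:
  plan:
    - [0,0,0.1,0,0,2,5]
    - [0,0,0.1,0,0,4,5]
    - [0,0,0.2,0,0,6,5]
    - [0,0,0.2,0,0,6,5]
    - [0,0,0.2,0,0,6,5]
    - [0,0,0.2,0,0,6,5]
    - [0,0,0.2,0,0,6,5]
    - [0,0,0.2,0,0,6,5]

```text
clock: 7.23
eef_pos: [438.9, 139.8, 144.5]
orientation: [-0.252, 0.902, -0.347, -0.056]
force: [-3.7, -6.5, 11.2]
width: 12.3
grip_force: 74.8
```

```bash
python3 - <<'E'
from h import *
inseat()
E
```

```text
t 7.2333 seat [46.626 51.688 24.418] ang -123.8267194039555 z [-0.002 -0.002 -1.   ] F [-3.7 -6.5 11.2] T [-0.61 -0.29  1.76] w 12.304327564710004 q7 -1.203814578554747
```

Call:
step_arm:
  plan:
    - [0,0,0,0,0,0,45]
    - [0,0,0,0,0,0,45]
    - [0,0,0,0,0,0,45]
    - [0,0,-10,0,0,0,45]
    - [0,0,-28,0,0,0,45]
    - [0,0,-46,0,0,-6,45]
    - [0,0,-54,0,0,-13,45]
    - [0,0,-55,0,0,-20,45]

```text
clock: 7.9
eef_pos: [435.0, 112.8, 191.7]
orientation: [-0.258, 0.948, -0.187, -0.012]
force: [0.6, -0.3, -0.4]
width: 45.1
grip_force: 0.0
```

```bash
python3 - <<'E'
from h import *
inseat(); a=-104
f=(seat([46.6,51.7,79.4]),toolR(a))
m=(seat([0,0,79.4]),toolR(a+56)); delta(m[0],m[1],None)
delta(seat([-52,-48,80]),toolR(28),m)
E
```

```text
t 7.9 seat [46.701 51.7   78.916] ang -104.08090808861827 z [-0.001 -0.003 -1.   ] F [ 0.6 -0.3 -0.4] T [-0.54  0.1  -0.02] w 45.052315281268065 q7 -0.9971721537264876
shift [61.5 32.7 -0.2] rot [  0.1  -0.2 -56.1] dist 69.7 56.1
shift [ 0.9 70.8 -0.6] rot [  0.   0. -76.] dist 70.8 76.0
```

Call:
step_arm:
  plan:
    - [8,4,0,0,0,-7,45]
    - [16,8,0,0,0,-14,45]
    - [24,12,0,0,0,-21,45]
    - [32,16,0,0,0,-28,45]
    - [40,20,0,0,0,-35,45]
    - [47,25,0,0,0,-42,45]
    - [54,29,0,0,0,-49,45]
    - [61,33,0,0,0,-56,45]

```text
clock: 8.57
eef_pos: [478.7, 66.0, 166.5]
orientation: [-0.234, 0.925, 0.28, 0.109]
force: [0.5, 0.2, -0.5]
width: 45.2
grip_force: 0.0
```

Call:
step_arm:
  plan:
    - [0,9,0,0,0,-7,45]
    - [0,18,0,0,0,-14,45]
    - [0,27,0,0,0,-21,45]
    - [0,36,0,0,0,-28,45]
    - [0,45,0,0,0,-35,45]
    - [0,54,0,0,0,-42,45]
    - [1,63,0,0,0,-49,45]
    - [1,71,0,0,0,-56,45]

```text
clock: 9.23
eef_pos: [519.9, 14.1, 140.3]
orientation: [-0.155, 0.685, 0.681, 0.206]
force: [0.9, -0.3, -0.1]
width: 44.9
grip_force: 0.0
```

Call:
step_arm:
  plan:
    - [0,0,0,0,0,-7,45]
    - [0,0,4,0,0,-14,45]
    - [0,0,10,0,0,-20,45]
    - [0,0,16,0,0,-20,45]
    - [0,0,22,0,0,-20,45]
    - [0,0,24,0,0,-20,45]
    - [0,0,25,0,0,-20,45]
    - [0,0,25,0,0,-20,45]

```text
clock: 9.9
eef_pos: [521.5, 26.8, 119.0]
orientation: [-0.118, 0.559, 0.788, 0.23]
force: [-0.4, 0.4, 1.2]
width: 45.6
grip_force: 0.0
```

```bash
python3 - <<'E'
from h import *
inseat(); nuts(); inseat()
E
```

```text
t 9.9 seat [-52.739 -46.175  52.41 ] ang 27.547477192801068 z [-0.002  0.    -1.   ] F [-0.4  0.4  1.2] T [-0.51  0.06  0.02] w 45.565654590631155 q7 1.2682022002879112
px [211.  25.] 2270 ctr [40.2 38.8] size [37.3 14. ] mean [37.595 34.233 41.841] ztop 42.33068629075947 ang 66.51239210679938
px [372.  89.] 5073 ctr [ 46.2 -48.8] size [62.8 14.5] mean [ 45.091 -48.109  47.181] ztop 47.60564986482587 ang 30.334011241926135
px [119. 173.] 4850 ctr [-53.   50.4] size [63.1 14.5] mean [-51.081  49.653  46.714] ztop 47.00736541911765 ang 21.738844310399003
px [281. 255.] 3923 ctr [-52.8 -48.5] size [63.3 13.8] mean [-50.038 -47.116  47.502] ztop 48.02836917822278 ang 28.004886168031106
t 9.95 seat [-52.76  -46.369  52.7  ] ang 27.564377155746485 z [-0.002 -0.    -1.   ] F [ 0.3 -0.5 -0.7] T [-0.48  0.08 -0.03] w 45.09472958086531 q7 1.2683426653085594
```

Call:
step_arm:
  plan:
    - [-1,2,10,0,0,0.4,45]
    - [-1,2,20,0,0,0.4,45]
    - [-1,2,23.5,0,0,0.4,45]
    - [-1,2,23.5,0,0,0.4,5]
    - [-1,2,23.5,0,0,0.4,5]
    - [-1,2,23.5,0,0,0.4,5]
    - [-1,2,23.5,0,0,0.4,5]
    - [-1,2,23.5,0,0,0.4,5]

```text
clock: 10.62
eef_pos: [525.0, 37.6, 99.0]
orientation: [-0.118, 0.561, 0.787, 0.229]
force: [-1.5, -0.6, 0.1]
width: 12.7
grip_force: 60.8
```

Call:
step_arm:
  plan:
    - [0,0,0.3,0,0,7,5]
    - [0,0,0.5,0,0,14,5]
    - [0,0,0.8,0,0,21,5]
    - [0,0,1.1,0,0,28,5]
    - [0,0,1.4,0,0,35,5]
    - [0,0,1.6,0,0,42,5]
    - [0,0,1.9,0,0,49,5]
    - [0,0,2.2,0,0,56,5]

```text
clock: 11.28
eef_pos: [525.5, 38.5, 97.1]
orientation: [-0.212, 0.866, 0.429, 0.146]
force: [-0.4, -1.3, -0.4]
width: 12.8
grip_force: 60.9
```

Call:
step_arm:
  plan:
    - [0,0,0.3,0,0,7,5]
    - [0,0,0.5,0,0,14,5]
    - [0,0,0.8,0,0,21,5]
    - [0,0,1.1,0,0,28,5]
    - [0,0,1.4,0,0,35,5]
    - [0,0,1.6,0,0,42,5]
    - [0,0,1.9,0,0,49,5]
    - [0,0,2.2,0,0,56,5]

```text
clock: 11.95
eef_pos: [525.7, 39.2, 95.2]
orientation: [-0.256, 0.966, -0.028, 0.03]
force: [-1.2, -1.4, 0.6]
width: 12.6
grip_force: 61.0
```

Call:
step_arm:
  plan:
    - [0,0,0.3,0,0,7,5]
    - [0,0,0.5,0,0,14,5]
    - [0,0,0.8,0,0,21,5]
    - [0,0,1.1,0,0,28,5]
    - [0,0,1.3,0,0,34,5]
    - [0,0,1.5,0,0,38,5]
    - [0,0,1.6,0,0,40,5]
    - [0,0,1.6,0,0,40,5]

```text
clock: 12.62
eef_pos: [525.7, 39.8, 93.9]
orientation: [-0.25, 0.899, -0.355, -0.059]
force: [-1.9, -2.9, 1.4]
width: 12.5
grip_force: 61.2
```

```bash
python3 - <<'E'
from h import *
inseat()
E
```

```text
t 12.6167 seat [-53.636 -48.494  23.884] ang -124.83257161562896 z [-0.003 -0.001 -1.   ] F [-1.9 -2.9  1.4] T [-0.84  0.59  0.23] w 12.491957302647327 q7 -1.1179745210478154
```

Call:
step_arm:
  plan:
    - [0,0,0.1,0,0,2,5]
    - [0,0,0.2,0,0,4,5]
    - [0,0,0.3,0,0,6,5]
    - [0,0,0.3,0,0,7,5]
    - [0,0,0.3,0,0,7,5]
    - [0,0,0.3,0,0,7,5]
    - [0,0,0.3,0,0,7,5]
    - [0,0,0.3,0,0,7,5]

```text
clock: 13.28
eef_pos: [525.7, 39.9, 93.6]
orientation: [-0.247, 0.876, -0.408, -0.074]
force: [-3.6, -4.9, 2.5]
width: 12.4
grip_force: 61.5
```

```bash
python3 - <<'E'
from h import *
inseat()
E
```

```text
t 13.2833 seat [-53.651 -48.464  23.596] ang -131.7827102815255 z [-0.003 -0.001 -1.   ] F [-3.6 -4.9  2.5] T [-1.02  0.72  0.42] w 12.443903568340218 q7 -1.2314304397165838
```

Call:
step_arm:
  plan:
    - [0,0,0.1,0,0,3,5]
    - [0,0,0.2,0,0,6,5]
    - [0,0,0.3,0,0,8,5]
    - [0,0,0.3,0,0,9,5]
    - [0,0,0.3,0,0,9,5]
    - [0,0,0.3,0,0,9,5]
    - [0,0,0.3,0,0,9,5]
    - [0,0,0.3,0,0,9,5]

```text
clock: 13.95
eef_pos: [525.6, 40.0, 93.5]
orientation: [-0.24, 0.842, -0.474, -0.093]
force: [-3.8, -5.1, 2.7]
width: 12.8
grip_force: 63.6
```

```bash
python3 - <<'E'
from h import *
inseat()
E
```

```text
t 13.95 seat [-53.651 -48.434  23.432] ang -140.5196466590544 z [-0.004  0.    -1.   ] F [-3.8 -5.1  2.7] T [-1.04  0.42  1.21] w 12.809895373041437 q7 -1.376738945279318
```

Call:
step_arm:
  plan:
    - [0,0,0,0,0,2,5]
    - [0,0,0,0,0,4,5]
    - [0,0,0,0,0,4,5]
    - [0,0,0,0,0,4,5]
    - [0,0,0,0,0,4,5]
    - [0,0,0,0,0,4,5]
    - [0,0,0,0,0,4,5]
    - [0,0,0,0,0,4,5]

```text
clock: 14.62
eef_pos: [525.6, 40.0, 93.5]
orientation: [-0.236, 0.826, -0.501, -0.101]
force: [-3.7, -6.0, 3.1]
width: 12.6
grip_force: 76.0
```

```bash
python3 - <<'E'
from h import *
inseat()
E
```

```text
t 14.6167 seat [-53.683 -48.437  23.447] ang -144.28274120698455 z [-0.005  0.001 -1.   ] F [-3.7 -6.   3.1] T [-1.18  0.07  1.96] w 12.601990331476316 q7 -1.4403057504173455
```

Call:
step_arm:
  plan:
    - [0,0,0,0,0,0,45]
    - [0,0,0,0,0,0,45]
    - [0,0,0,0,0,0,45]
    - [0,0,-10,0,0,0,45]
    - [0,0,-28,0,0,0,45]
    - [0,0,-46,0,0,-7,45]
    - [0,0,-54,0,0,-14,45]
    - [0,0,-55,0,0,-21,45]

```text
clock: 15.28
eef_pos: [523.2, 12.0, 143.2]
orientation: [-0.252, 0.903, -0.344, -0.054]
force: [-0.3, -0.7, -0.5]
width: 44.7
grip_force: 0.0
```

Call:
step_arm:
  plan:
    - [-3,-5,0,0,0,-7,45]
    - [-6,-10,0,0,0,-14,45]
    - [-10,-16,0,0,0,-21,45]
    - [-13,-21,0,0,0,-28,45]
    - [-17,-26,0,0,0,-35,45]
    - [-20,-31,0,0,0,-42,45]
    - [-24,-37,0,0,0,-49,45]
    - [-27,-42,0,0,0,-56,45]

```text
clock: 15.95
eef_pos: [529.3, 57.0, 166.8]
orientation: [-0.249, 0.958, 0.12, 0.069]
force: [0.1, 0.5, -0.2]
width: 44.7
grip_force: 0.0
```

Call:
step_arm:
  plan:
    - [2,-6,0,0,0,-7,45]
    - [5,-12,0,0,0,-14,45]
    - [7,-17,0,0,0,-21,45]
    - [10,-23,0,0,0,-28,45]
    - [12,-29,0,0,0,-35,45]
    - [15,-35,0,0,0,-42,45]
    - [17,-41,0,0,0,-49,45]
    - [19,-46,0,0,0,-56,45]

```text
clock: 16.62
eef_pos: [535.6, 99.5, 191.6]
orientation: [-0.187, 0.79, 0.556, 0.178]
force: [1.1, -0.4, 0.1]
width: 44.8
grip_force: 0.0
```

Call:
step_arm:
  plan:
    - [0,0,0,0,0,-7,45]
    - [0,0,4,0,0,-14,45]
    - [0,0,10,0,0,-21,45]
    - [0,0,16,0,0,-28,45]
    - [0,0,22,0,0,-35,45]
    - [0,0,25,0,0,-41,45]
    - [0,0,25,0,0,-41,45]
    - [0,0,25,0,0,-41,45]

```text
clock: 17.28
eef_pos: [537.4, 111.3, 169.4]
orientation: [-0.114, 0.549, 0.795, 0.231]
force: [-0.5, -0.2, 1.1]
width: 45.2
grip_force: 0.0
```

```bash
python3 - <<'E'
from h import *
inseat(); nuts(); inseat()
delta(seat([46.7,-48.6,29]),toolR(30.4))
E
```

```text
t 17.2833 seat [ 46.872 -49.896  53.085] ang 29.017090481153048 z [-0.001 -0.001 -1.   ] F [-0.5 -0.2  1.1] T [-0.55  0.06  0.  ] w 45.15143338604445 q7 1.0564460829669684
px [121. 164.] 4154 ctr [47.3 50.3] size [63.1 13.7] mean [48.006 48.416 41.226] ztop 41.431699791223046 ang 62.748922694963895
px [275. 251.] 3926 ctr [ 46.9 -48.6] size [63.3 13.9] mean [ 49.837 -47.133  47.176] ztop 47.71000507753546 ang 30.415068799917634
px [ 75. 294.] 2804 ctr [-49.9  51.5] size [57.7 14. ] mean [-45.393  51.649  46.197] ztop 46.487150451425144 ang 20.318312800343648
px [224. 344.] 67 ctr [-40.5 -56.3] size [10.1  2. ] mean [-40.187 -55.658  14.87 ] ztop 16.96631593276187 ang 62.78841880956729
t 17.3333 seat [ 46.847 -50.034  53.171] ang 29.035495593646043 z [-0.002 -0.001 -1.   ] F [ 0.  -0.4 -0.3] T [-0.53  0.04  0.03] w 45.15247808480279 q7 1.0566953715698824
shift [ 0.6 -1.3 24.2] rot [ 0.   0.1 -1.4] dist 24.2 1.4
```

Call:
step_arm:
  plan:
    - [0.6,-1.3,10,0,0,-1.4,45]
    - [0.6,-1.3,20,0,0,-1.4,45]
    - [0.6,-1.3,23.5,0,0,-1.4,45]
    - [0.6,-1.3,23.5,0,0,-1.4,5]
    - [0.6,-1.3,23.5,0,0,-1.4,5]
    - [0.6,-1.3,23.5,0,0,-1.4,5]
    - [0.6,-1.3,23.5,0,0,-1.4,5]
    - [0.6,-1.3,23.5,0,0,-1.4,5]

```text
clock: 18.0
eef_pos: [537.5, 123.0, 148.8]
orientation: [-0.111, 0.538, 0.803, 0.233]
force: [-0.6, -0.4, -0.2]
width: 12.9
grip_force: 61.0
```

Call:
step_arm:
  plan:
    - [0,0,0.3,0,0,7,5]
    - [0,0,0.5,0,0,14,5]
    - [0,0,0.8,0,0,21,5]
    - [0,0,1.1,0,0,28,5]
    - [0,0,1.4,0,0,35,5]
    - [0,0,1.6,0,0,42,5]
    - [0,0,1.9,0,0,49,5]
    - [0,0,2.2,0,0,56,5]

```text
clock: 18.67
eef_pos: [537.6, 124.0, 146.9]
orientation: [-0.208, 0.853, 0.454, 0.153]
force: [-1.7, -1.7, 1.3]
width: 12.8
grip_force: 61.1
```

Call:
step_arm:
  plan:
    - [0,0,0.3,0,0,7,5]
    - [0,0,0.5,0,0,14,5]
    - [0,0,0.8,0,0,21,5]
    - [0,0,1.1,0,0,28,5]
    - [0,0,1.4,0,0,35,5]
    - [0,0,1.6,0,0,42,5]
    - [0,0,1.9,0,0,49,5]
    - [0,0,2.2,0,0,56,5]

```text
clock: 19.33
eef_pos: [537.7, 125.1, 145.1]
orientation: [-0.255, 0.966, 0.001, 0.037]
force: [-1.1, -0.9, 1.9]
width: 12.5
grip_force: 61.2
```

Call:
step_arm:
  plan:
    - [0,0,0.3,0,0,7,5]
    - [0,0,0.5,0,0,14,5]
    - [0,0,0.8,0,0,21,5]
    - [0,0,1.1,0,0,28,5]
    - [0,0,1.3,0,0,34,5]
    - [0,0,1.5,0,0,38,5]
    - [0,0,1.6,0,0,40,5]
    - [0,0,1.6,0,0,40,5]

```text
clock: 20.0
eef_pos: [537.8, 125.8, 143.9]
orientation: [-0.253, 0.909, -0.327, -0.052]
force: [-3.0, -1.8, 4.3]
width: 12.2
grip_force: 61.5
```

```bash
python3 - <<'E'
from h import *
inseat()
E
```

```text
t 20.0 seat [ 46.583 -48.252  23.792] ang -121.39629895563327 z [-0.002 -0.001 -1.   ] F [-3.  -1.8  4.3] T [-0.47  0.55  0.26] w 12.243854716260532 q7 -1.301180050626219
```

Call:
step_arm:
  plan:
    - [0,0,0.1,0,0,3,5]
    - [0,0,0.2,0,0,6,5]
    - [0,0,0.3,0,0,9,5]
    - [0,0,0.4,0,0,11,5]
    - [0,0,0.4,0,0,11,5]
    - [0,0,0.4,0,0,11,5]
    - [0,0,0.4,0,0,11,5]
    - [0,0,0.4,0,0,11,5]

```text
clock: 20.67
eef_pos: [537.8, 125.8, 143.9]
orientation: [-0.246, 0.876, -0.409, -0.075]
force: [-3.9, -3.5, 4.9]
width: 12.5
grip_force: 70.9
```

```bash
python3 - <<'E'
from h import *
inseat()
E
```

```text
t 20.6667 seat [ 46.608 -48.258  23.776] ang -131.8316731737947 z [-0.003  0.    -1.   ] F [-3.9 -3.5  4.9] T [-0.74 -0.02  1.74] w 12.511470623175388 q7 -1.4746608800571912
```

Call:
step_arm:
  plan:
    - [0,0,0,0,0,0,45]
    - [0,0,0,0,0,0,45]
    - [0,0,0,0,0,0,45]
    - [0,0,-10,0,0,0,45]
    - [0,0,-28,0,0,0,45]
    - [0,0,-46,0,0,-7,45]
    - [0,0,-54,0,0,-14,45]
    - [0,0,-55,0,0,-21,45]

```text
clock: 21.33
eef_pos: [535.3, 97.3, 192.9]
orientation: [-0.257, 0.935, -0.245, -0.026]
force: [0.2, 0.4, 0.1]
width: 44.8
grip_force: 0.0
```

Call:
step_arm:
  plan:
    - [-3,8,0,0,0,-7,45]
    - [-7,16,0,0,0,-14,45]
    - [-11,24,0,0,0,-21,45]
    - [-14,32,0,0,0,-28,45]
    - [-18,40,0,0,0,-35,45]
    - [-22,49,0,0,0,-42,45]
    - [-25,57,0,0,0,-49,45]
    - [-29,65,0,0,0,-56,45]

```text
clock: 22.0
eef_pos: [477.7, 63.0, 166.1]
orientation: [-0.24, 0.94, 0.223, 0.096]
force: [0.5, -0.9, -0.5]
width: 44.6
grip_force: 0.0
```

Call:
step_arm:
  plan:
    - [-9,1,0,0,0,-7,45]
    - [-17,3,0,0,0,-14,45]
    - [-26,4,0,0,0,-21,45]
    - [-35,6,0,0,0,-28,45]
    - [-43,8,0,0,0,-35,45]
    - [-52,9,0,0,0,-42,45]
    - [-61,11,0,0,0,-49,45]
    - [-69,12,0,0,0,-56,45]

```text
clock: 22.67
eef_pos: [422.1, 27.9, 141.5]
orientation: [-0.167, 0.726, 0.638, 0.197]
force: [0.6, 0.8, -0.3]
width: 44.8
grip_force: 0.0
```

Call:
step_arm:
  plan:
    - [0,0,0,0,0,-7,45]
    - [0,0,4,0,0,-14,45]
    - [0,0,10,0,0,-20,45]
    - [0,0,16,0,0,-20,45]
    - [0,0,22,0,0,-20,45]
    - [0,0,25,0,0,-20,45]
    - [0,0,25,0,0,-20,45]
    - [0,0,25,0,0,-20,45]

```text
clock: 23.33
eef_pos: [423.9, 41.2, 119.5]
orientation: [-0.131, 0.606, 0.753, 0.222]
force: [-0.9, 0.4, -0.4]
width: 45.1
grip_force: 0.0
```

```bash
python3 - <<'E'
from h import *
inseat(); nuts(); inseat()
delta(seat([-53,50.9,28.5]),toolR(21.5))
E
```

```text
t 23.3333 seat [-52.201  52.418  52.608] ang 20.54668841147371 z [-0.002 -0.    -1.   ] F [-0.9  0.4 -0.4] T [-0.58  0.11  0.02] w 45.094907609824766 q7 1.3292635275251876
px [345.  81.] 4225 ctr [46.2 51.1] size [63.2 14.4] mean [45.488 52.192 41.736] ztop 42.36072332940163 ang 62.78226858277988
px [490. 154.] 3611 ctr [ 46.  -47.9] size [63.8 14.1] mean [ 46.464 -44.358  41.158] ztop 41.364791137928954 ang 54.056246264763914
px [278. 255.] 3888 ctr [-52.5  51.8] size [62.5 13.9] mean [-49.944  52.43   47.037] ztop 47.5611721487097 ang 21.887938662053074
px [417. 279.] 1382 ctr [-41.1 -37.2] size [31.1 13.7] mean [-36.884 -32.569  41.81 ] ztop 42.06364864553259 ang 52.528271293742435
t 23.3833 seat [-52.213  52.302  52.764] ang 20.56207212551842 z [-0.002 -0.001 -1.   ] F [-0.9 -0.  -0.5] T [-0.48  0.07 -0.02] w 45.15234394648029 q7 1.329497207507031
shift [-1.2  1.  24.3] rot [-0.   0.1 -0.9] dist 24.3 0.9
```

Call:
step_arm:
  plan:
    - [-0.7,0.6,10,0,0,-1.1,45]
    - [-0.7,0.6,20,0,0,-1.1,45]
    - [-0.7,0.6,23.5,0,0,-1.1,45]
    - [-0.7,0.6,23.5,0,0,-1.1,5]
    - [-0.7,0.6,23.5,0,0,-1.1,5]
    - [-0.7,0.6,23.5,0,0,-1.1,5]
    - [-0.7,0.6,23.5,0,0,-1.1,5]
    - [-0.7,0.6,23.5,0,0,-1.1,5]

```text
clock: 24.05
eef_pos: [426.1, 51.7, 99.3]
orientation: [-0.129, 0.598, 0.759, 0.223]
force: [-2.1, -1.5, 2.9]
width: 12.3
grip_force: 60.9
```

Call:
step_arm:
  plan:
    - [0,0,0.3,0,0,7,5]
    - [0,0,0.5,0,0,14,5]
    - [0,0,0.8,0,0,21,5]
    - [0,0,1.1,0,0,28,5]
    - [0,0,1.4,0,0,35,5]
    - [0,0,1.6,0,0,42,5]
    - [0,0,1.9,0,0,49,5]
    - [0,0,2.2,0,0,56,5]

```text
clock: 24.72
eef_pos: [426.6, 52.6, 97.4]
orientation: [-0.219, 0.886, 0.387, 0.136]
force: [-1.5, -2.1, 4.1]
width: 12.3
grip_force: 61.1
```

Call:
step_arm:
  plan:
    - [0,0,0.3,0,0,7,5]
    - [0,0,0.5,0,0,14,5]
    - [0,0,0.8,0,0,21,5]
    - [0,0,1.1,0,0,28,5]
    - [0,0,1.4,0,0,35,5]
    - [0,0,1.6,0,0,42,5]
    - [0,0,1.9,0,0,49,5]
    - [0,0,2.2,0,0,56,5]

```text
clock: 25.38
eef_pos: [426.7, 53.3, 95.4]
orientation: [-0.257, 0.963, -0.074, 0.018]
force: [-1.5, -3.4, 4.5]
width: 13.1
grip_force: 61.1
```

Call:
step_arm:
  plan:
    - [0,0,0.3,0,0,7,5]
    - [0,0,0.5,0,0,14,5]
    - [0,0,0.8,0,0,21,5]
    - [0,0,1,0,0,26,5]
    - [0,0,1.1,0,0,29,5]
    - [0,0,1.2,0,0,32,5]
    - [0,0,1.2,0,0,32,5]
    - [0,0,1.2,0,0,32,5]

```text
clock: 26.05
eef_pos: [426.7, 53.8, 94.3]
orientation: [-0.252, 0.907, -0.335, -0.053]
force: [-3.2, -4.8, 4.8]
width: 13.0
grip_force: 61.3
```

```bash
python3 - <<'E'
from h import *
inseat()
E
```

```text
t 26.05 seat [-53.682  51.496  24.402] ang -122.28383451888236 z [-0.004 -0.002 -1.   ] F [-3.2 -4.8  4.8] T [-0.87  0.65  0.23] w 12.955395002805563 q7 -0.9036574128187872
```

Call:
step_arm:
  plan:
    - [0,0,0.1,0,0,3,5]
    - [0,0,0.2,0,0,6,5]
    - [0,0,0.3,0,0,9,5]
    - [0,0,0.4,0,0,11,5]
    - [0,0,0.4,0,0,12,5]
    - [0,0,0.4,0,0,12,5]
    - [0,0,0.4,0,0,12,5]
    - [0,0,0.4,0,0,12,5]

```text
clock: 26.72
eef_pos: [426.7, 53.8, 94.2]
orientation: [-0.245, 0.868, -0.425, -0.079]
force: [-4.2, -5.4, 5.7]
width: 12.2
grip_force: 62.3
```

```bash
python3 - <<'E'
from h import *
inseat()
E
```

```text
t 26.7167 seat [-53.724  51.483  24.326] ang -133.9892829930059 z [-0.004 -0.001 -1.   ] F [-4.2 -5.4  5.7] T [-0.92  0.37  1.03] w 12.238190784941821 q7 -1.0988388165108345
```

Torque is rising but not yet full, so I'll turn a little more.

Call:
step_arm:
  plan:
    - [0,0,0,0,0,3,5]
    - [0,0,0,0,0,5,5]
    - [0,0,0,0,0,5,5]
    - [0,0,0,0,0,5,5]
    - [0,0,0,0,0,5,5]
    - [0,0,0,0,0,5,5]
    - [0,0,0,0,0,5,5]
    - [0,0,0,0,0,5,5]

```text
clock: 27.38
eef_pos: [426.7, 53.8, 94.2]
orientation: [-0.241, 0.85, -0.46, -0.089]
force: [-3.8, -6.1, 6.8]
width: 12.3
grip_force: 75.4
```

```bash
python3 - <<'E'
from h import *
inseat()
E
```

```text
t 27.3833 seat [-53.701  51.503  24.339] ang -138.65450004262487 z [-0.005  0.    -1.   ] F [-3.8 -6.1  6.8] T [-1.11  0.06  1.92] w 12.340612956943 q7 -1.1787590192258988
```

Call:
step_arm:
  plan:
    - [0,0,0,0,0,0,45]
    - [0,0,0,0,0,0,45]
    - [0,0,0,0,0,0,45]
    - [0,0,-10,0,0,0,45]
    - [0,0,-30,0,0,0,45]
    - [0,0,-60,0,0,6,45]
    - [0,0,-95,0,0,0,45]
    - [0,0,-125,0,0,-7,45]

```text
clock: 28.05
eef_pos: [417.5, -6.9, 203.3]
orientation: [-0.247, 0.875, -0.41, -0.075]
force: [0.2, 0.8, 0.4]
width: 45.3
grip_force: 0.0
```

Call:
step_arm:
  plan:
    - [0,0,-25,0,0,-7,45]
    - [0,0,-50,0,0,-14,45]
    - [0,0,-75,0,0,-21,45]
    - [0,0,-95,0,0,-28,45]
    - [0,0,-110,0,0,-35,45]
    - [0,0,-120,0,0,-40,45]
    - [0,0,-120,0,0,-42,45]
    - [0,0,-120,0,0,-42,45]

```text
clock: 28.72
eef_pos: [409.3, -65.6, 306.7]
orientation: [-0.258, 0.963, -0.071, 0.019]
force: [0.4, -0.8, 0.0]
width: 45.3
grip_force: 0.0
```

```bash
python3 - <<'E'
from h import *
inseat(); f,Q,ok=nuts(); cv2.imwrite('pics/w2.png',f['image'][:,:,::-1])
hsv=cv2.cvtColor(f['image'],cv2.COLOR_RGB2HSV)
m=ok&(hsv[...,1]<50)&(hsv[...,2]>150)&(abs(Q[...,2]-9)<7)&(abs(Q[...,0])<75)&(abs(Q[...,1])<75)
A=Q[m]; c=np.linalg.lstsq(np.c_[A[:,:2],np.ones(len(A))],A[:,2],rcond=None)[0]; print('plate z=',c,len(A))
for cam in ('wrist','scene','top'):
    if cam!='wrist': eyes.grab_frame(cam)
    for n in ('guard_bar','guard_pivot'):
        for d in place_of(n,cam)[:2]: 
            v=RS.T@(np.array(d['position'])-S); print(cam,n,v,d['conf'],'a',np.arctan2(v[2]-60,v[0]+95),np.hypot(v[2]-60,v[0]+95))
E
```

```text
t 28.7167 seat [-51.925  51.659 268.665] ang -90.24023689394514 z [-0.001 -0.002 -1.   ] F [ 0.4 -0.8  0. ] T [-0.55  0.09 -0.02] w 45.2719847184968 q7 -0.8079817884653515
px [195. 100.] 778 ctr [ 46.1 -48.8] size [62.7 14. ] mean [ 44.933 -48.702  41.629] ztop 42.17197498343023 ang 54.35485550333385
px [279.  97.] 741 ctr [-53.4 -48.7] size [62.2 13.4] mean [-53.494 -48.509  41.829] ztop 42.721956864329364 ang 42.81028621540741
px [198. 181.] 701 ctr [46.4 50.6] size [63.1 13.8] mean [44.777 49.328 41.602] ztop 42.12070745735695 ang 63.10907342055203
px [279. 180.] 721 ctr [-53.4  50.5] size [62.5 14.1] mean [-53.446  49.255  41.747] ztop 42.602205076652375 ang 48.098949781703425
plate z= [-0.     0.     9.665] 9747
wrist guard_bar [-183.982    3.824  205.988] 0.79 a 2.118183289080206 170.9689821851297
wrist guard_bar [43.96  48.697 43.902] 0.43 a -0.11533304559077451 139.88899396192272
wrist guard_pivot [-96.574   3.225  62.801] 0.93 a 2.082850056645882 3.212919605805017
scene guard_bar [-190.861    4.256  203.493] 0.85 a 2.159756954729348 172.56796001806134
scene guard_pivot [-99.056   1.175  58.922] 0.96 a -2.8817889768671883 4.196611302575179
top guard_bar [-189.452    2.178  205.336] 0.97 a 2.1470917146831807 173.3306868248315
top guard_pivot [-100.503   -0.651   57.91 ] 0.96 a -2.778615148137643 5.886504083602357
```

View pics/w2.png

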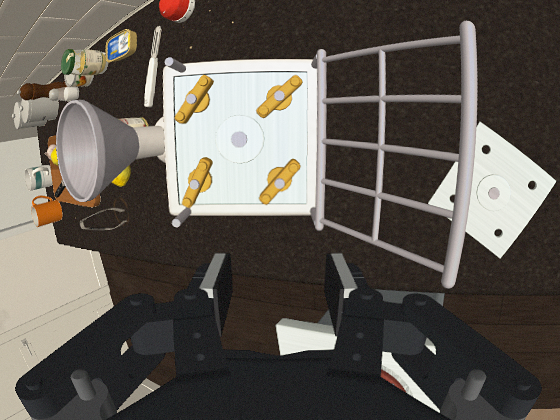

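Picture w2 shows all four nuts turned (heights all about 42 mm, plate level). The guard's bar runs from (468,25) to (448,285), with three cross wires meeting it near (467,100), (460,155) and (455,195). I'll grip the bar in the window between the middle wire and the near one, so I'm locating that now.

```bash
python3 - <<'E'
from h import *
f=eyes.grab_frame('wrist'); P,ok=wcloud(f); Q=(P-S)@RS-np.array([-3.6,.9,1.7])
dx=Q[...,0]+95; dz=Q[...,2]-60; r=np.hypot(dx,dz); a=np.arctan2(dz,dx)
m=ok&(r>20)&(r<185)&(abs(a-2.14)<.15)&(abs(Q[...,1])<110)
b=m&(r>158); print('bar r',np.percentile(r[b],[5,50,95]),'a',np.median(a[b]),'ctr',np.median(Q[b],axis=0),np.ptp(Q[b],axis=0))
w=m&(r>115)&(r<150)
h,e=np.histogram(Q[w][:,1],np.arange(-110,111,5)); print(dict(zip(e.astype(int),h)))
t=m&(abs(Q[...,1]-24)<10); h,e=np.histogram(r[t],np.arange(20,186,8)); print(dict(zip(e.astype(int),h)))
inseat()
E
```

```text
bar r [162.573 169.806 173.431] a 2.0965832439675287 ctr [-179.58    -4.598  206.972] [ 14.413 203.039  15.798]
{np.int64(-110): np.int64(0), np.int64(-105): np.int64(0), np.int64(-100): np.int64(0), np.int64(-95): np.int64(15), np.int64(-90): np.int64(244), np.int64(-85): np.int64(21), np.int64(-80): np.int64(0), np.int64(-75): np.int64(0), np.int64(-70): np.int64(0), np.int64(-65): np.int64(0), np.int64(-60): np.int64(0), np.int64(-55): np.int64(0), np.int64(-50): np.int64(36), np.int64(-45): np.int64(237), np.int64(-40): np.int64(15), np.int64(-35): np.int64(0), np.int64(-30): np.int64(0), np.int64(-25): np.int64(0), np.int64(-20): np.int64(0), np.int64(-15): np.int64(0), np.int64(-10): np.int64(0), np.int64(-5): np.int64(145), np.int64(0): np.int64(138), np.int64(5): np.int64(0), np.int64(10): np.int64(0), np.int64(15): np.int64(0), np.int64(20): np.int64(0), np.int64(25): np.int64(0), np.int64(30): np.int64(0), np.int64(35): np.int64(6), np.int64(40): np.int64(245), np.int64(45): np.int64(24), np.int64(50): np.int64(0), np.int64(55): np.int64(0), np.int64(60): np.int64(0), np.in
[... 272 characters left out ...]
np.int64(28): np.int64(0), np.int64(36): np.int64(0), np.int64(44): np.int64(0), np.int64(52): np.int64(0), np.int64(60): np.int64(0), np.int64(68): np.int64(0), np.int64(76): np.int64(35), np.int64(84): np.int64(104), np.int64(92): np.int64(0), np.int64(100): np.int64(0), np.int64(108): np.int64(0), np.int64(116): np.int64(0), np.int64(124): np.int64(0), np.int64(132): np.int64(0), np.int64(140): np.int64(0), np.int64(148): np.int64(0), np.int64(156): np.int64(23), np.int64(164): np.int64(281), np.int64(172): np.int64(128)}
t 29.2167 seat [-52.23   51.723 268.046] ang -90.30795586635965 z [-0.002 -0.    -1.   ] F [0.2 0.3 0. ] T [-0.54  0.1   0.01] w 44.73414871849276 q7 -0.8087381329085004
```

Call:
step_arm:
  plan:
    - [5,25,0,0,0,0,45]
    - [10,50,0,0,0,0,45]
    - [16,76,4,0,0,0,45]
    - [22,100,8,0,0,0,45]
    - [27,120,14,0,0,0,45]
    - [30,134,20,0,0,0,45]
    - [30,134,22,0,0,0,45]
    - [30,134,22,0,0,0,45]

```text
clock: 29.88
eef_pos: [423.0, -173.7, 219.6]
orientation: [-0.258, 0.963, -0.072, 0.017]
force: [-0.0, -0.4, -1.0]
width: 45.0
grip_force: 0.0
```

```bash
python3 - <<'E'
from h import *
f=eyes.grab_frame('wrist'); cv2.imwrite('pics/w3.png',f['image'][:,:,::-1]); P,ok=wcloud(f); Q=(P-S)@RS
inseat()
m=ok&(abs(Q[...,1]-22)<8)&(Q[...,2]>195)&(Q[...,2]<218)&(abs(Q[...,0]+186)<16)
A=Q[m]; print(len(A),np.percentile(A,[5,50,95],axis=0))
E
```

```text
t 29.9333 seat [-185.753   22.459  246.241] ang -90.28968770030218 z [-0.  0. -1.] F [0.4 0.2 0. ] T [-0.5   0.02 -0.03] w 44.81355581897642 q7 -0.5022483263435761
499 [[-191.316   14.838  206.055]
 [-186.458   21.898  209.248]
 [-181.08    29.051  210.755]]
```

View pics/w3.png

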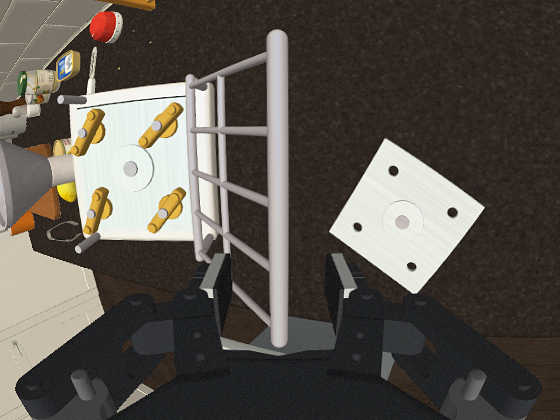

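The bar runs vertically at column 279, centred between the fingers, and the grip window is clear of wires. Next I'll compute the arc.

```bash
python3 - <<'E'
import numpy as np
a=np.linspace(2.12,-0.01,25); x=168*np.cos(a); z=168*np.sin(a)
for k in range(3):
    i=8*k; print([[0,round(-(x[i+j]-x[i])),round(-(z[i+j]-z[i]))] for j in range(1,9)], a[i+8])
E
```

```text
[[0, -13, -7], [0, -27, -13], [0, -41, -18], [0, -55, -22], [0, -70, -24], [0, -85, -25], [0, -100, -24], [0, -115, -23]] 1.4100000000000001
[[0, -15, 3], [0, -29, 7], [0, -43, 13], [0, -56, 20], [0, -69, 28], [0, -80, 37], [0, -91, 47], [0, -102, 58]] 0.7000000000000002
[[0, -9, 12], [0, -17, 24], [0, -24, 38], [0, -30, 51], [0, -34, 66], [0, -37, 80], [0, -39, 95], [0, -39, 110]] -0.01
```

Call:
step_arm:
  plan:
    - [0,0.5,15,0,0,0,45]
    - [0,0.5,32,0,0,0,45]
    - [0,0.5,48,0,0,0,45]
    - [0,0.5,54,0,0,0,45]
    - [0,0.5,54,0,0,0,4]
    - [0,0.5,54,0,0,0,4]
    - [0,0.5,54,0,0,0,4]
    - [0,0.5,54,0,0,0,4]

```text
clock: 30.6
eef_pos: [427.5, -148.6, 174.2]
orientation: [-0.257, 0.964, -0.072, 0.019]
force: [0.0, 0.4, 1.6]
width: 9.4
grip_force: 58.5
```

Call:
step_arm:
  plan:
    - [0,-13,-7,0,0,0,4]
    - [0,-27,-13,0,0,0,4]
    - [0,-41,-18,0,0,0,4]
    - [0,-55,-22,0,0,0,4]
    - [0,-70,-24,0,0,0,4]
    - [0,-85,-25,0,0,0,4]
    - [0,-100,-24,0,0,0,4]
    - [0,-115,-23,0,0,0,4]

```text
clock: 31.27
eef_pos: [439.7, -65.2, 251.9]
orientation: [-0.254, 0.964, -0.073, 0.02]
force: [-3.4, -5.0, 1.9]
width: 9.3
grip_force: 60.2
```

```bash
python3 - <<'E'
from h import *
inseat()
E
```

```text
t 31.2667 seat [-75.254  21.654 218.813] ang -90.42769885776043 z [-0.009 -0.005 -1.   ] F [-3.4 -5.   1.9] T [-1.71  0.74  0.26] w 9.324064228514407 q7 -0.7174561994827083
```

Call:
step_arm:
  plan:
    - [0,-15,3,0,0,0,4]
    - [0,-29,7,0,0,0,4]
    - [0,-43,13,0,0,0,4]
    - [0,-56,20,0,0,0,4]
    - [0,-69,28,0,0,0,4]
    - [0,-80,37,0,0,0,4]
    - [0,-91,47,0,0,0,4]
    - [0,-102,58,0,0,0,4]

```text
clock: 31.93
eef_pos: [457.2, 54.0, 251.8]
orientation: [-0.256, 0.964, -0.072, 0.019]
force: [-2.6, -2.7, -0.4]
width: 9.6
grip_force: 64.8
```

```bash
python3 - <<'E'
from h import *
inseat()
E
```

```text
t 31.9333 seat [ 29.073  21.316 158.523] ang -90.29870443331147 z [-0.004 -0.002 -1.   ] F [-2.6 -2.7 -0.4] T [-1.53  0.57  0.16] w 9.601779644598182 q7 -0.9133897893973782
```

Call:
step_arm:
  plan:
    - [0,-9,12,0,0,0,4]
    - [0,-17,24,0,0,0,4]
    - [0,-24,38,0,0,0,4]
    - [0,-30,51,0,0,0,4]
    - [0,-34,66,0,0,0,4]
    - [0,-37,80,0,0,0,4]
    - [0,-39,92,0,0,0,4]
    - [0,-39,100,0,0,0,4]

```text
clock: 32.6
eef_pos: [469.5, 139.0, 183.3]
orientation: [-0.258, 0.963, -0.071, 0.018]
force: [-1.0, -0.5, 2.4]
width: 9.2
grip_force: 71.2
```

Call:
step_arm:
  plan:
    - [0,0,2,0,0,0,4]
    - [0,0,4,0,0,0,4]
    - [0,0,6,0,0,0,4]
    - [0,0,8,0,0,0,4]
    - [0,0,9,0,0,0,4]
    - [0,0,10,0,0,0,4]
    - [0,0,10,0,0,0,4]
    - [0,0,10,0,0,0,4]

```text
clock: 33.27
eef_pos: [470.2, 143.7, 175.5]
orientation: [-0.258, 0.963, -0.071, 0.018]
force: [-1.6, 2.6, 6.2]
width: 9.3
grip_force: 71.3
```

```bash
python3 - <<'E'
from h import *
inseat()
E
```

```text
t 33.2667 seat [69.409 21.212 47.083] ang -90.26077511098845 z [-0.  0. -1.] F [-1.6  2.6  6.2] T [-0.07  0.49  0.26] w 9.343820365668625 q7 -0.8441928459797923
```

Call:
step_arm:
  plan:
    - [0,0,1,0,0,0,4]
    - [0,0,2,0,0,0,4]
    - [0,0,3,0,0,0,4]
    - [0,0,3,0,0,0,4]
    - [0,0,3,0,0,0,4]
    - [0,0,3,0,0,0,4]
    - [0,0,3,0,0,0,4]
    - [0,0,3,0,0,0,4]

```text
clock: 33.93
eef_pos: [470.4, 144.5, 174.0]
orientation: [-0.259, 0.963, -0.071, 0.018]
force: [-5.0, 0.0, 12.5]
width: 9.3
grip_force: 72.3
```

```bash
python3 - <<'E'
from h import *
inseat()
E
```

```text
t 33.9333 seat [69.402 21.135 45.41 ] ang -90.27354068953403 z [ 0.001 -0.001 -1.   ] F [-5.   0.  12.5] T [0.25 0.98 0.52] w 9.251100260766941 q7 -0.8384488550594915
```

Call:
step_arm:
  plan:
    - [0,0,2,0,0,0,34]
    - [0,0,1,0,0,0,34]
    - [0,0,0,0,0,0,34]
    - [0,0,-4,0,0,0,34]
    - [0,0,-15,0,0,0,34]
    - [0,0,-35,0,0,0,34]
    - [0,0,-60,0,0,0,34]
    - [0,0,-90,0,0,0,34]

```text
clock: 34.6
eef_pos: [463.5, 99.7, 250.5]
orientation: [-0.257, 0.964, -0.072, 0.017]
force: [1.0, 0.2, 0.7]
width: 34.0
grip_force: 0.0
```

Call:
step_arm:
  plan:
    - [0,5,-25,0,0,0,34]
    - [0,15,-50,0,0,0,34]
    - [0,25,-75,0,0,0,34]
    - [0,35,-95,0,0,0,34]
    - [0,45,-115,0,0,0,34]
    - [0,55,-125,0,0,0,34]
    - [0,55,-125,0,0,0,34]
    - [0,55,-125,0,0,0,34]

```text
clock: 35.27
eef_pos: [448.1, -8.9, 331.1]
orientation: [-0.257, 0.963, -0.072, 0.018]
force: [0.5, -0.5, 0.1]
width: 34.2
grip_force: 0.0
```

```bash
python3 - <<'E'
from h import *
inseat()
f,Q,ok=nuts(); cv2.imwrite('pics/w4.png',f['image'][:,:,::-1])
Q=Q-np.array([-3.6,.9,1.7])
m=ok&(abs(Q[...,0]-73)<14)&(abs(Q[...,1])<85)&(Q[...,2]>45)&(Q[...,2]<90); A=Q[m]
print('bar top pts',len(A),np.percentile(A,[5,50,95],axis=0))
for d in place_of('guard_bar','wrist')[:2]: print(RS.T@(np.array(d['position'])-S)-np.array([-3.6,.9,1.7]),d['conf'])
f=eyes.grab_frame('scene')
for n in ['white_mug','salt','tall_tin','lemon']: print(n,[(np.round(d['position']),round(d['conf'],2)) for d in place_of(n,'scene')[:1]])
E
```

```text
t 35.2667 seat [ 13.653  21.346 258.92 ] ang -90.38955124685108 z [-0.001 -0.001 -1.   ] F [ 0.5 -0.5  0.1] T [-0.5   0.07  0.08] w 34.194431161656624 q7 -0.9794320955127045
px [254. 113.] 428 ctr [ 39.9 -57.7] size [40.5 13.6] mean [ 36.686 -62.108  41.625] ztop 42.17412398692603 ang 50.60085428772025
px [340. 115.] 472 ctr [-60.2 -55.9] size [42.1 14.4] mean [-63.106 -59.788  41.559] ztop 42.24468012431517 ang 36.937309530092726
px [239. 138.] 208 ctr [ 58.7 -31.7] size [19.4 11.4] mean [ 58.909 -30.656  43.604] ztop 45.2623798985226 ang 56.66936586289051
px [324. 136.] 188 ctr [-39.1 -35.9] size [22.5 11.4] mean [-37.02  -33.413  43.707] ztop 45.432042520523076 ang 23.407896166843937
px [254. 197.] 394 ctr [39.1 35. ] size [28.4 11.8] mean [38.352 33.519 41.796] ztop 43.53735470915429 ang 59.05313372526714
px [339. 197.] 457 ctr [-62.8  38.4] size [31.4 12.5] mean [-63.817  35.785  41.489] ztop 41.68782917991233 ang 44.45675011822036
px [244. 222.] 237 ctr [54.5 66.4] size [24.7 11.6] mean [54.41  66.289 42.335] ztop 44.60527226993769 ang 60.85785822834947
px [323. 220.] 258 ctr [-40.9  64. ] size [25.1 12.6] mean [-40.416  63.861  42.226] ztop 44.40561718082433 ang 44.17645812401284
bar top pts 1902 [[ 64.426 -76.033  60.721]
 [ 71.742  -2.161  64.383]
 [ 77.979  74.913  66.253]]
[74.602  5.288 62.038] 0.8
white_mug [(array([ 502., -462.,   -0.]), 0.87)]
salt [(array([ 650., -370.,    0.]), 0.73)]
tall_tin [(array([547., 437.,  -2.]), 0.48)]
lemon [(array([468., 510.,   0.]), 0.51)]
```

View pics/w4.png

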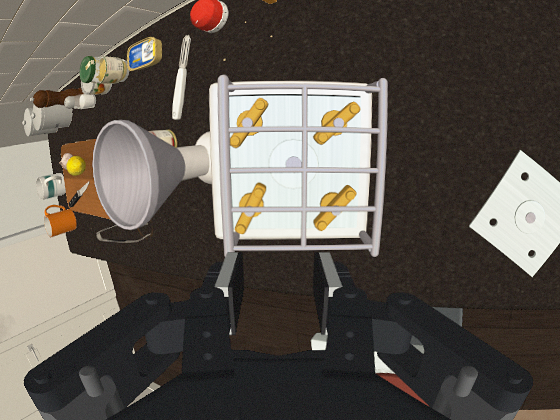

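The guard lies flat over the nuts, its bar at (228,165) with the top 66 mm above the face, so it is resting on the posts. The arm is clear, and the mug, salt, tin and lemon have not moved.

```bash
python3 -c "
from h import *
print(job.job_done())"
```

```text
the job is handed in; nothing more can be done
None
```

The job is handed in: all four wing nuts were turned to their stops in cross order (upper near, lower far, upper far, lower near), the plate measured level and down flush, the wire guard is folded flat onto its posts, and the mug, salt shaker, tin and lemon are where they were (about 35 s of the 72 s used; the hand-in returned no verdict).

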